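Re-rack the cartons for the van in reverse drop order

TASK

Move the four cartons from the aluminium pick rack into the black van rack with the orange ends, in reverse order: the carton that started leftmost (as seen from the robot) goes in the rightmost bay, and so on to the rightmost carton in the leftmost bay, one per bay. Stand each upright, flat on the floor of its bay, about in the middle of it and square to the rack. Do not knock any carton over, and leave the tape dispenser where it is.

Things in the scene. Friction and masses are not known exactly. Their poses are not given: they have to be found in the camera images.
- carton_red_mid (a point): centre (half-way up) of the carton with the red wrap band and red top sticker: a small upright brown carton, 50 mm along its x, 44 mm along its y, 84 mm high (z up), 0.13 to 0.25 kg. It starts standing in the bay of the pick rack behind the red tag, its x along the tag's x to within 0.12 rad.
- carton_green_mid (a point): centre (half-way up) of the carton with the green wrap band and green top sticker: a small upright brown carton, 50 mm along its x, 44 mm along its y, 92 mm high (z up), 0.13 to 0.25 kg. It starts standing in the bay of the pick rack behind the green tag, its x along the tag's x to within 0.12 rad.
- carton_blue_mid (a point): centre (half-way up) of the carton with the blue wrap band and blue top sticker: a small upright brown carton, 50 mm along its x, 44 mm along its y, 100 mm high (z up), 0.13 to 0.25 kg. It starts standing in the bay of the pick rack behind the blue tag, its x along the tag's x to within 0.12 rad.
- carton_yellow_mid (a point): centre (half-way up) of the carton with the yellow wrap band and yellow top sticker: a small upright brown carton, 50 mm along its x, 44 mm along its y, 108 mm high (z up), 0.13 to 0.25 kg. It starts standing in the bay of the pick rack behind the yellow tag, its x along the tag's x to within 0.12 rad.
- tag_red: fixed red bay tag, 16 x 44 x 4 mm, on the front ledge (robot side) of the fixed bare aluminium pick rack; shows for good where the red carton started. Origin: centre of its underside, level with the bay floor, 6 mm above the table. Its bay's centre is 58 mm along its +x (away from the robot); its +y runs along the row, to the robot's left. Tags are 70 mm apart. Rack walls as in the van rack.
- tag_green: fixed green bay tag, 16 x 44 x 4 mm, on the front ledge (robot side) of the fixed bare aluminium pick rack; shows for good where the green carton started. Origin: centre of its underside, level with the bay floor, 6 mm above the table. Its bay's centre is 58 mm along its +x (away from the robot); its +y runs along the row, to the robot's left. Tags are 70 mm apart. Rack walls as in the van rack.
- tag_blue: fixed blue bay tag, 16 x 44 x 4 mm, on the front ledge (robot side) of the fixed bare aluminium pick rack; shows for good where the blue carton started. Origin: centre of its underside, level with the bay floor, 6 mm above the table. Its bay's centre is 58 mm along its +x (away from the robot); its +y runs along the row, to the robot's left. Tags are 70 mm apart. Rack walls as in the van rack.
- tag_yellow: fixed yellow bay tag, 16 x 44 x 4 mm, on the front ledge (robot side) of the fixed bare aluminium pick rack; shows for good where the yellow carton started. Origin: centre of its underside, level with the bay floor, 6 mm above the table. Its bay's centre is 58 mm along its +x (away from the robot); its +y runs along the row, to the robot's left. Tags are 70 mm apart. Rack walls as in the van rack.
- van_rack: fixed black van rack with orange end plates, 92 x 284 x 30 mm (x, y, z), left or right of the pick rack. Origin: centre of its underside; x away from the robot, y along the row to the robot's left, turned up to 0.25 rad. Four empty bays at x = 0, y = -105, -35, 35, 105 mm, floor 6 mm up, 66 mm wide (dividers 30 mm high), 84 mm deep (lips 14 mm high).
- tape_dispenser: grey desk tape dispenser with an amber roll, a loose bystander 56 x 150 x 92 mm (x, y, z), standing beyond the racks; origin at the centre of its underside. Not to be moved.
Mind the look-alikes: they are no part of the job. What is shaped like the part that bears carton_yellow_mid but purple is not meant.

How it is judged:
By the outcome, as a careful person would: the job done as asked, in the order asked, and still so for the second after the job is handed in, with the robot touching nothing.
It also fails if it takes over 128 s, if anything falls off the work surface, if the arm or the gripper's body presses on something with over 40 N, if the wrist force passes 120 N, or if a joint passes its speed limit or range.

ROBOT

A 6-joint arm with a two-finger parallel gripper is mounted at the origin on the work surface. World frame = base frame: x ahead of the robot, y to its left, z up, the work surface at z = 0. Lengths are in m, angles in degrees, forces in N, time in s.
With the tool pointing down it reaches from about 0.3 to 0.775 m from the base axis. Payload 14.6 kg.
Tool frame: the origin (TCP) lies at the very end of the fingers, on their centre line; the grasp point (between the pads) lies 19 mm behind it; z points along the fingers, y is the direction in which the jaws open and shut (so a half turn about z gives the same grasp; the last joint's range is limited). The gripper opens to 85 mm and grips with 20 to 120 N. Pads are 22 mm wide; open, the fingers measure 114 mm over their backs; the gripper's body (76 mm by 85 mm) begins 54 mm behind the grasp point. The pads swing forward as they close: fully open they stand 13 mm farther back than shut.
Start: joints at [-71.196, 17.183, 87.147, -0, 75.671, -3.816], TCP at [0.212, -0.508, 0.206] pointing down, gripper open.
Joint ranges: [-173.82, 173.82], [-45.26, 126.66], [13.44, 144.39], [-59.66, 239.66], [0, 175.72], [-146.38, 146.38]. Speed limits (degrees/s): [127.2, 127.2, 147.25, 180, 180, 180].

INTERFACE

Orientations are given as [roll, pitch, yaw] about the fixed x, y, z axes, in that order (R = Rz(yaw) Ry(pitch) Rx(roll)).
In Python, from cell import ctrl gives the robot as it stands. Calls block until the motion is done:
- ctrl.goto(position, orientation): joint-space move of the TCP to a pose.
- ctrl.line_to(position, orientation=None, rate=0.15): straight line of the TCP; orientation=None keeps the orientation; rate is the mean speed in m/s.
- ctrl.movej(angles): joint-space move.
- ctrl.set_gripper(opening): opening from 0.0 (shut) to 1.0 (fully open); the grip force is fixed at half the most; returns when the fingers have stopped.
- ctrl.wait(seconds).
- ctrl.solve_ik(position, orientation): joint angles nearest the present ones, or None.
- ctrl.read_camera(name): name is "side" or "top" or "wrist"; returns a dict with "frame" (420x560x3 uint8, red, green, blue), "fx", "fy", "cx", "cy" (pixels), "k1" (the pictures are not rectified: a ray, as slopes to the right and down, at radius r is drawn at 1 + k1 r^2 times it, then the intrinsics apply), "T" (4x4, takes a point from camera to world coordinates). Camera axes: x right, y down, z forward; pixel columns grow to the right and rows downward; lengths in m; the calibration is good to about 2 mm. A picture is of the moment at which its call begins. There is no depth.
A pose or a line that the arm cannot do raises ctrl.Unreachable and nothing moves.
- ctrl.hand_in(): hands the job in, once; it reports no verdict.
Trained networks look in the newest picture that a camera, given by its name, has taken for a name from the list of things; names that differ only in an ending like _2 or _b are one class to them, and where a whole thing is asked for, a point or a joint stands for the part that bears it (a point fixed in the world has none). Each returns a list of dicts, best first, with "score" (0 to 1); they miss things now and then, are a little off and sometimes report something else, mostly with a low value. They report only what shows in the picture. A call takes as long as a camera call. They do not tell look-alikes from the thing itself.
- ctrl.recognise(camera, label): "position" ([row, column] in pixels, amid what is visible of it).
- ctrl.silhouettes(camera, label): "pixels" (420x560 bool, what is visible of it) and "position" ([row, column] in pixels, amid what is visible of it).
Readings, each from a call of its own:
- ctrl.current_time(): time.
- ctrl.current_qpos(): joint angles.
- ctrl.current_qvel(): joint speeds.
- ctrl.current_joint_torque(): joint torques, N m.
- ctrl.current_eef_pos(): TCP position.
- ctrl.current_ee_rot(): TCP orientation.
- ctrl.current_contact_force(): force on the tool from outside, world axes, zero at the start.
- ctrl.current_torque(): the same for the moment, N m.
- ctrl.current_width(): opening from 0.0 (shut) to 1.0 (fully open).
Only numpy, scipy, OpenCV 4.12 (cv2) and the standard library are available. Lean on these libraries where they do the work, as an engineer would, in place of code of your own. Each camera call takes 0.05 s, during which the arm holds its last target. There are 200 camera calls.

## Working session

There is one attempt and no reset: what is moved stays moved. The work goes in short steps, each a Python script; the robot and the scene stay as the last script left them, time stands still between calls to the robot, and variables do not carry over. Pictures are saved under pics/ and viewed, about 12 in all and at most 16, crops included, and the job is handed in when it is done.

```bash
mkdir -p pics; ls
cat > h.py <<'E'
import numpy as np, cv2
from cell import ctrl
def shot(cam,name=None):
    r=ctrl.read_camera(cam)
    if name: cv2.imwrite(f'pics/{name}.png',r['frame'][:,:,::-1])
    return r
def ray(r,rc):
    v,u=rc; d=np.array([(u-r['cx'])/r['fx'],(v-r['cy'])/r['fy']]); s=d.copy()
    for _ in range(20): s=d/(1+r['k1']*(s@s))
    T=np.array(r['T']); return T[:3,3],T[:3,:3]@np.array([s[0],s[1],1])
def at_z(r,rc,z):
    o,d=ray(r,rc); return o+d*(z-o[2])/d[2]
def proj(r,p):
    T=np.array(r['T']); c=T[:3,:3].T@(np.array(p)-T[:3,3]); s=c[:2]/c[2]; s=s*(1+r['k1']*(s@s))
    return np.array([s[1]*r['fy']+r['cy'],s[0]*r['fx']+r['cx']])
E
python3 - <<'E'
from h import *
for c in ('top','side'):
    r=shot(c,c+'0'); print(c,np.round(r['T'],3).tolist(),r['fx'],r['k1'])
    for l in ['carton_red_mid','carton_green_mid','carton_blue_mid','carton_yellow_mid','tag_red','tag_green','tag_blue','tag_yellow','van_rack','tape_dispenser']:
        print(l,[(np.round(d['position']).tolist(),round(d['score'],2),np.round(at_z(r,d['position'],.1 if 'carton' in l else .01),3)[:2].tolist()) for d in ctrl.recognise(c,l)])
print(ctrl.current_time())
E
```

```text
pics
top [[-0.026, -0.988, 0.15, 0.473], [-0.999, 0.031, 0.029, -0.03], [-0.033, -0.149, -0.988, 1.023], [0.0, 0.0, 0.0, 1.0]] 460.7913887145697 -0.10162578253489479
carton_red_mid [([240.0, 170.0], 0.76, [0.559, 0.211])]
carton_green_mid [([240.0, 234.0], 0.64, [0.555, 0.079])]
carton_blue_mid [([239.0, 135.0], 0.83, [0.563, 0.284])]
carton_yellow_mid [([185.0, 181.0], 0.86, [0.673, 0.188]), ([241.0, 197.0], 0.65, [0.554, 0.154])]
tag_red []
tag_green [([268.0, 170.0], 0.7, [0.504, 0.233]), ([274.0, 239.0], 0.47, [0.487, 0.08])]
tag_blue [([267.0, 138.0], 0.45, [0.509, 0.307])]
tag_yellow [([271.0, 206.0], 0.6, [0.497, 0.153])]
van_rack [([244.0, 360.0], 0.96, [0.546, -0.187])]
tape_dispenser [([146.0, 270.0], 0.78, [0.774, 0.005])]
side [[-0.972, -0.124, 0.201, 0.441], [-0.236, 0.496, -0.836, 0.71], [0.005, -0.859, -0.511, 0.534], [0.0, 0.0, 0.0, 1.0]] 380.1122991364913 -0.0270741705265711
carton_red_mid [([294.0, 281.0], 0.89, [0.549, 0.253])]
carton_green_mid [([239.0, 307.0], 0.6, [0.536, 0.088]), ([270.0, 295.0], 0.28, [0.539, 0.188])]
carton_blue_mid [([329.0, 262.0], 0.63, [0.559, 0.332]), ([241.0, 307.0], 0.36, [0.534, 0.093])]
carton_yellow_mid [([270.0, 294.0], 0.8, [0.54, 0.189]), ([282.0, 222.0], 0.78, [0.654, 0.248])]
tag_red [([329.0, 311.0], 0.63, [0.498, 0.233])]
tag_green []
tag_blue [([359.0, 300.0], 0.6, [0.504, 0.301]), ([331.0, 263.0], 0.52, [0.58, 0.258])]
tag_yellow [([298.0, 317.0], 0.57, [0.499, 0.152])]
van_rack [([212.0, 326.0], 0.88, [0.529, -0.185])]
tape_dispenser [([234.0, 212.0], 0.76, [0.785, -0.009])]
1.1
```

View pics/top0.png

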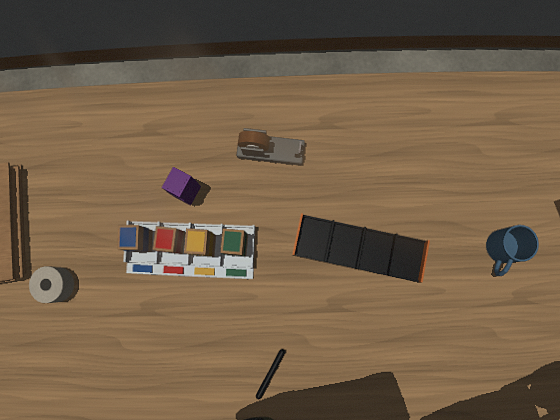

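View pics/side0.png

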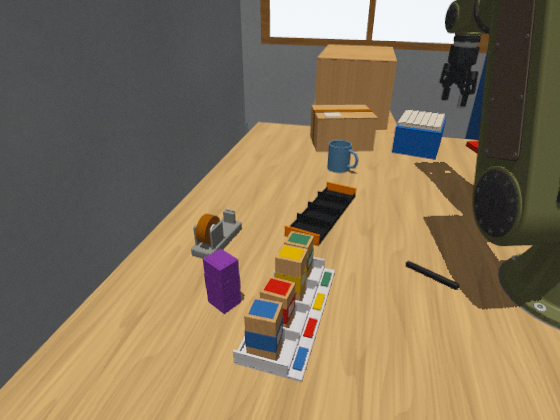

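Left to right the pick rack holds blue (top col 130), red (165), yellow (196) and green (233), with tops at row ~238 and tags at row ~270. The purple look-alike stands at (181,183) and will be ignored. The van rack is at (248,360). So green goes in the left bay, then yellow, red, and blue on the right. Next I'll take close wrist looks at both racks.

```bash
python3 - <<'E'
from h import *
import json
print(ctrl.current_ee_rot())
for yaw in (90,-90):
  for p in ([.54,.18,.3],[.54,-.187,.3],[.56,.29,.05],[.56,-.29,.05]): 
    q=ctrl.solve_ik(p,[180,0,yaw]); print(yaw,p,None if q is None else np.round(q,0))
out={}
E
python3 - <<'E'
from h import *
best=90
q=[ctrl.solve_ik([.54,.18,.3],[180,0,y]) for y in (90,-90)]
best=90 if abs(q[0][5])<abs(q[1][5]) else -90
ctrl.goto([.50,-.187,.36],[180,0,best]); r=shot('wrist','w_van'); print(best,np.round(r['T'],3).tolist(),r['fx'],r['k1'])
ctrl.goto([.50,.18,.36],[180,0,best]); r=shot('wrist','w_pick'); print(np.round(r['T'],3).tolist())
print(ctrl.current_time())
a=cv2.imread('pics/w_van.png');b=cv2.imread('pics/w_pick.png')
cv2.imwrite('pics/w2.png',cv2.resize(np.vstack([a,b]),None,fx=.71,fy=.71))
E
```

```text
[-1.79999943e+02  6.11553823e-04  2.26212972e+01]
90 [0.54, 0.18, 0.3] [15. 17. 75. -0. 88. 15.]
90 [0.54, -0.187, 0.3] [-23.  17.  75.   0.  88. -23.]
90 [0.56, 0.29, 0.05] [24. 36. 81. -0. 63. 24.]
90 [0.56, -0.29, 0.05] [-31.  36.  81.   0.  63. -31.]
-90 [0.54, 0.18, 0.3] None
-90 [0.54, -0.187, 0.3] None
-90 [0.56, 0.29, 0.05] None
-90 [0.56, -0.29, 0.05] NoneTraceback (most recent call last):
  File "<stdin>", line 4, in <module>
TypeError: 'NoneType' object is not subscriptable
```

Run:
```python
from h import *
import pickle
best=90
R={'top':shot('top','top1')}
ctrl.goto([.50,-.187,.36],[180,0,best]); r=R['van']=shot('wrist','w_van'); print(best,np.round(r['T'],3).tolist(),r['fx'],r['k1'])
ctrl.goto([.50,.18,.36],[180,0,best]); r=R['pick']=shot('wrist','w_pick'); print(np.round(r['T'],3).tolist())
pickle.dump(R,open('R.pkl','wb'))
print(ctrl.current_time())
a=cv2.imread('pics/w_van.png');b=cv2.imread('pics/w_pick.png')
cv2.imwrite('pics/w2.png',cv2.resize(np.vstack([a,b]),None,fx=.71,fy=.71))
```

```text
90 [[1.0, -0.002, -0.002, 0.499], [-0.003, -0.959, -0.284, -0.117], [-0.001, 0.284, -0.959, 0.528], [0.0, 0.0, 0.0, 1.0]] 302.0809427475996 0.015515379086583238
[[1.0, -0.002, -0.001, 0.499], [-0.002, -0.959, -0.284, 0.25], [-0.0, 0.284, -0.959, 0.528], [0.0, 0.0, 0.0, 1.0]]
4.3
```

View pics/w2.png

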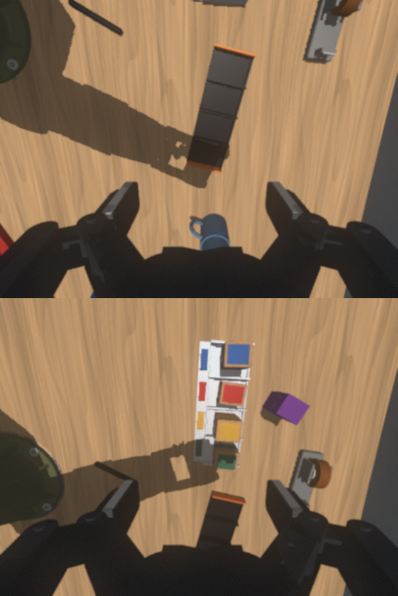

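The wrist views show the van rack unobstructed. In the pick view all four stickers and tags can be seen, with the purple look-alike off to the right. Now I'll segment by colour and fit.

```bash
cat > meas.py <<'E'
from h import *
HUE={'red':[(0,6),(172,180)],'yellow':[(18,28)],'green':[(60,95)],'blue':[(100,120)],'orange':[(5,16)]}
H={'red':.084,'green':.092,'blue':.100,'yellow':.108}
def blobs(r,col,smin,z,amin=20):
    hsv=cv2.cvtColor(r['frame'],cv2.COLOR_RGB2HSV); m=np.zeros(hsv.shape[:2],np.uint8)
    for a,b in HUE[col]: m|=cv2.inRange(hsv,(a,smin,40),(b,255,255))
    m=cv2.morphologyEx(m,cv2.MORPH_OPEN,np.ones((2,2)))
    n,lab,st,ce=cv2.connectedComponentsWithStats(m); out=[]
    for i in range(1,n):
        if st[i,4]<amin: continue
        px=np.argwhere(lab==i); P=np.array([at_z(r,p,z)[:2] for p in px])
        (c,s,a)=cv2.minAreaRect((P*1000).astype(np.float32))
        out.append((ce[i][::-1].round(),st[i,4],np.round(P.mean(0),4),np.round(np.array(c)/1000,4),np.round(s,1),round((a+45)%90-45,1)))
    return out
if __name__=='__main__':
    import pickle
    R=pickle.load(open('R.pkl','rb'))
    for k in('top','pick'):
        for c in H:
            for z in (H[c]+.006,.010):
                for b in blobs(R[k],c,130,z):
                    if .47<b[2][0]<.62 and .0<b[2][1]<.35: print(k,c,z,*b)
    for k in('top','van'):
        for b in blobs(R[k],'orange',170,.03,10):
            if -.4<b[2][1]<0 and .4<b[2][0]<.65: print(k,'orange',*b)
E
python3 meas.py
```

```text
top red 0.09000000000000001 [240. 165.] 305 [0.5608 0.2236] [0.5609 0.2235] [33.4 39.3] -7.2
top red 0.09000000000000001 [271. 174.] 123 [0.4968 0.2039] [0.4968 0.2042] [38.4 12.7] -4.7
top red 0.01 [240. 165.] 305 [0.5683 0.2454] [0.5684 0.2453] [36.2 42.7] -7.2
top red 0.01 [271. 174.] 123 [0.4988 0.224 ] [0.4988 0.2243] [41.7 13.8] -4.7
top blue 0.10600000000000001 [243. 125.] 57 [0.5537 0.303 ] [0.5572 0.299 ] [23.9 18.4] -1.3
top blue 0.10600000000000001 [269. 143.] 115 [0.5003 0.2637] [0.5008 0.2638] [37.5 12. ] -1.1
top blue 0.01 [243. 125.] 57 [0.5622 0.3379] [0.566  0.3335] [26.4 20.3] -1.3
top blue 0.01 [269. 143.] 115 [0.5031 0.2945] [0.5037 0.2946] [41.4 13.3] -1.1
top yellow 0.114 [242. 196.] 352 [0.552  0.1533] [0.5522 0.1534] [34.7 40.6] -5.1
top yellow 0.114 [245. 212.] 73 [0.5445 0.1221] [0.5441 0.1221] [ 6.5 42. ] -5.2
top yellow 0.114 [272. 205.] 120 [0.4924 0.1356] [0.492 0.136] [36.1 11.8] -1.3
top yellow 0.01 [242. 196.] 352 [0.5611 0.1743] [0.5612 0.1745] [38.6 45.2] -5.1
top yellow 0.01 [245. 212.] 73 [0.5526 0.1396] [0.5522 0.1395] [ 7.3 46.8] -5.2
top yellow
[... 704 characters left out ...]
 22 [0.5807 0.3144] [0.5802 0.314 ] [4.3 9.6] -0.2
pick yellow 0.114 [173. 283.] 165 [0.4964 0.1731] [0.4964 0.173 ] [31.4  9.9] -3.8
pick yellow 0.114 [188. 323.] 660 [0.5532 0.1517] [0.5532 0.1514] [33.8 39.7] -4.7
pick yellow 0.01 [173. 283.] 165 [0.4956 0.1538] [0.4957 0.1537] [39.3 12.4] -3.8
pick yellow 0.01 [188. 323.] 660 [0.5668 0.1269] [0.5667 0.1267] [42.3 49.7] -4.7
top orange [221. 302.] 26 [ 0.5984 -0.06  ] [ 0.5984 -0.06  ] [ 3.8 27. ] -13.2
top orange [248. 427.] 28 [ 0.5313 -0.329 ] [ 0.5304 -0.3287] [ 8.7 19.6] -4.0
top orange [268. 423.] 116 [ 0.4878 -0.3174] [ 0.488  -0.3174] [ 9.3 59.9] -14.1
van orange [241. 307.] 22 [ 0.5374 -0.3321] [ 0.5376 -0.332 ] [ 4.5 15.3] -12.3
```

```bash
sed -i "s/'blue':\[(100,120)\]/'blue':[(100,125)]/; s/'green':\[(60,95)\]/'green':[(55,100)]/" meas.py
cat > van.py <<'E'
from h import *
from scipy.optimize import minimize
def hullmask(r,p):
    c,s=np.cos(p[2]),np.sin(p[2]); P=[]
    for x in(-.046,.046):
        for y in(-.142,.142):
            for z in(0,.03): P.append(proj(r,[p[0]+c*x-s*y,p[1]+s*x+c*y,z])[::-1])
    h=cv2.convexHull((np.array(P)*16).round().astype(np.int32)); m=np.zeros(r['frame'].shape[:2],np.uint8)
    return cv2.fillConvexPoly(m,h,255,cv2.LINE_AA,4)/255.
def fit(rs,ms,p0):
    ms=[cv2.GaussianBlur(m.astype(np.float32),(0,0),1) for m in ms]
    f=lambda p:sum(((cv2.GaussianBlur(hullmask(r,p),(0,0),1)-m)**2).sum() for r,m in zip(rs,ms))
    q=minimize(f,p0,method='Nelder-Mead',options=dict(initial_simplex=[p0]+[np.add(p0,np.eye(3)[i]*[.01,.01,.05][i]) for i in range(3)],xatol=1e-5,fatol=.01))
    return q.x,q.fun
E
python3 - <<'E'
from meas import *; from van import *
import pickle
R=pickle.load(open('R.pkl','rb'))
for k in('top','pick'):
    for c in('blue','green'):
        for z in (H[c]+.006,.010):
            for b in blobs(R[k],c,90,z):
                if .47<b[2][0]<.62 and .0<b[2][1]<.35: print(k,c,z,*b)
ctrl.goto([.50,-.187,.36],[180,0,90]); rs={};ms={}
for c in('top','wrist'):
    rs[c]=shot(c); d=ctrl.silhouettes(c,'van_rack'); ms[c]=d[0]['pixels']; print(c,[(x['score'],x['position'],x['pixels'].sum()) for x in d])
p0=[.545,-.187,-.22]
for cs in(['top'],['wrist'],['top','wrist']):
    print(cs,*fit([rs[c] for c in cs],[ms[c] for c in cs],p0))
p=fit(list(rs.values()),list(ms.values()),p0)[0]
ims=[]
for c in rs:
    im=rs[c]['frame'][:,:,::-1].copy()
    e=cv2.findContours((hullmask(rs[c],p)>.5).astype(np.uint8),0,1)[0]; im=cv2.resize(im,None,fx=2.5,fy=2.5)
    cv2.polylines(im,[(e[0]*2.5).astype(int)],True,(0,255,0),1)
    u=(proj(rs[c],[p[0],p[1],.02])[::-1]*2.5).astype(int); ims.append(im[max(u[1]-250,0):,:][:500,max(u[0]-200,0):][:,:400])
cv2.imwrite('pics/vanfit.png',np.hstack(ims))
E
```

```text
top blue 0.10600000000000001 [237. 128.] 276 [0.5654 0.2953] [0.5654 0.2952] [32.  34.8] -1.3
top blue 0.10600000000000001 [269. 143.] 125 [0.5002 0.2643] [0.5002 0.2638] [38.4 12.9] -4.3
top blue 0.01 [237. 128.] 276 [0.5751 0.3294] [0.575  0.3293] [35.4 38.5] -1.3
top blue 0.01 [269. 143.] 125 [0.503  0.2951] [0.5031 0.2946] [42.4 14.3] -4.3
top green 0.098 [242. 233.] 276 [0.5514 0.0824] [0.5513 0.0825] [30.5 36.4] -1.6
top green 0.098 [273. 237.] 120 [0.4886 0.0749] [0.4889 0.0753] [38.2 11.9] -1.4
top green 0.01 [242. 233.] 276 [0.5589 0.0931] [0.5588 0.0932] [33.4 39.9] -1.6
top green 0.01 [273. 237.] 120 [0.4901 0.0849] [0.4904 0.0854] [41.8 13.1] -1.4
pick blue 0.10600000000000001 [ 80. 336.] 747 [0.5661 0.2938] [0.566  0.2932] [31.1 36.9] -0.8
pick blue 0.10600000000000001 [ 87. 288.] 213 [0.5039 0.2851] [0.504  0.2848] [34.1  9.9] -3.4
pick blue 0.01 [ 80. 336.] 747 [0.5813 0.3037] [0.5811 0.3031] [38.2 45.3] -0.8
pick blue 0.01 [ 87. 288.] 213 [0.505  0.2931] [0.505  0.2928] [41.8 12.1] -3.4
top [(0.63, [240.0, 339.7], np.int64(3981))]
wrist [(0.83, [150.6, 303.7], np.int64(9298))]
['top'] [ 0.53985395 -0.17210701 -0.24482239] 1693.5274865414735
['wrist'] [ 0.53351757 -0.18774964 -0.23881432] 367.93700837295046
['top', 'wrist'] [ 0.53447842 -0.18712511 -0.24166516] 2167.6924093527177
```

View pics/vanfit.png

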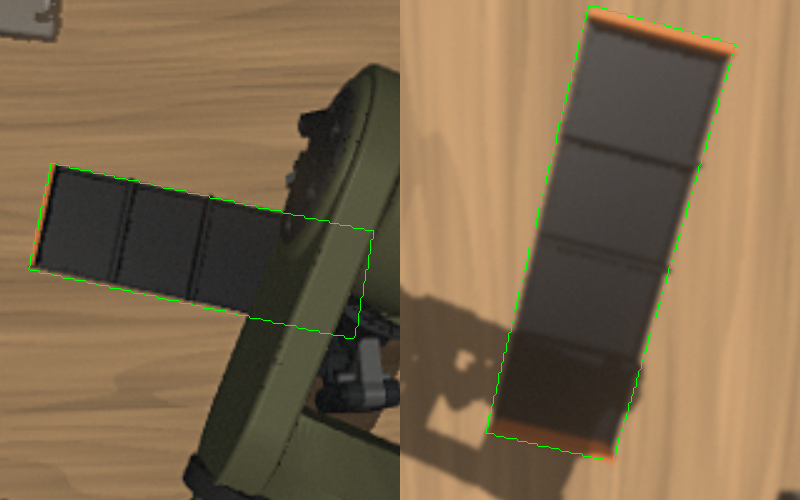

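The overlay fits the rack outline in the wrist view. The fitted pose is (0.534, −0.187), yaw −13.7°. The top camera was partly blocked by the arm, so I'll refit from it later. Tags come out 70 mm apart, and the cartons lie within 5 mm of their bay centres. The candidates for "yellow" were the purple carton at (181,183), rejected, and the yellow-stickered one at (242,196), chosen. I'll start with green, which goes in the left bay.

```bash
cat > act.py <<'E'
from h import *
C={'green':(.551,.082,-1.6),'yellow':(.5528,.1525,-4.9),'red':(.5614,.2226,-7.1),'blue':(.5658,.2943,-1.0)}
BAY={'green':.105,'yellow':.035,'red':-.035,'blue':-.105}
ZG,ZT=.052,.215
def pick(c):
    x,y,a=C[c]; o=[180,0,90+a]
    ctrl.set_gripper(1.0); ctrl.goto([x,y,ZT],o); ctrl.line_to([x,y,ZG]); ctrl.set_gripper(0.0)
    print(c,'width',ctrl.current_width(),'F',np.round(ctrl.current_contact_force(),1))
    ctrl.line_to([x,y,ZT]); print('F up',np.round(ctrl.current_contact_force(),1),'w',ctrl.current_width(),'t',ctrl.current_time())
def place(c,van):
    s,co=np.sin(van[2]),np.cos(van[2]); b=BAY[c]; x,y=van[0]-s*b,van[1]+co*b; o=[180,0,90+np.degrees(van[2])]
    print('place',x,y)
    ctrl.goto([x,y,ZT],o); ctrl.line_to([x,y,ZG+.02]); ctrl.line_to([x,y,ZG+.001],rate=.03)
    print('F down',np.round(ctrl.current_contact_force(),1))
    ctrl.set_gripper(1.0); ctrl.wait(.2); ctrl.line_to([x,y,ZT]); print('t',ctrl.current_time())
E
python3 - <<'E'
from act import *; from van import *
ctrl.goto([.5,.25,.30],[180,0,90])
r=shot('top','top2'); d=ctrl.silhouettes('top','van_rack'); print(d[0]['position'],d[0]['pixels'].sum(),fit([r],[d[0]['pixels']],[.545,-.187,-.22]))
pick('green'); shot('side','side_g')
E
```

```text
[246.4, 362.8] 5656 (array([ 0.53645304, -0.18613606, -0.23781181]), np.float64(92.51164565251747))
green width 0.5774965165088003 F [-2.  -0.1  7.3]
F up [ 0.5 -0.3 -2. ] w 0.5782226058064788 t 11.5083
```

View pics/side_g.png

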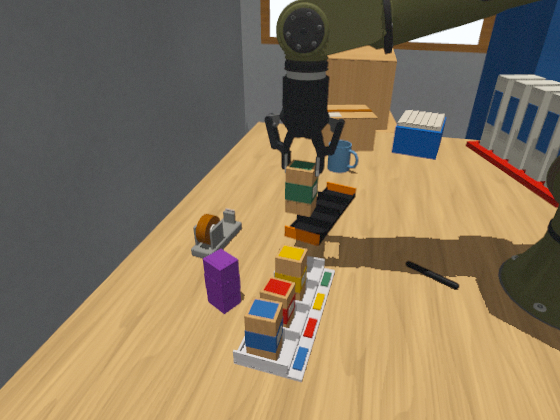

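Green is held upright; the width reads 49 mm and the lifted weight about 2 N. The top refit agrees with the wrist fit to about 3 mm, so I'll average the two and place.

```bash
echo "VAN=(.5352,-.187,-.2385)" >> act.py
python3 - <<'E'
from act import *
place('green',VAN); ctrl.goto([.5,.15,.30],[180,0,90]); 
a=shot('top'); b=shot('side')
cv2.imwrite('pics/g1.png',np.hstack([cv2.resize(a['frame'][190:310,240:440],(400,240)),cv2.resize(b['frame'][150:270,240:440],(400,240))])[:,:,::-1])
E
```

```text
place 0.5600057620225621 -0.0849721892301907
F down [-2.   0.3  2.9]
t 16.0333
```

View pics/g1.png

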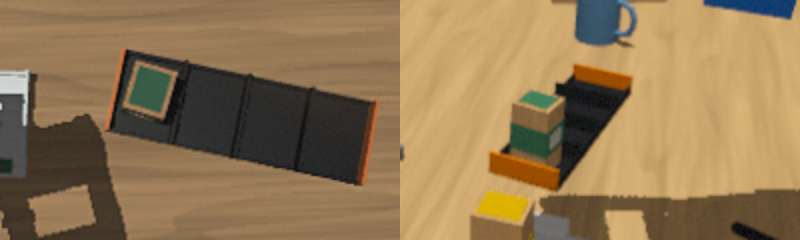

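Green stands upright in the left bay. I'll carry on with the other three, stopping on a bad grip.

Run:
```python
from act import *
for c in('yellow','red','blue'):
    pick(c)
    if not .5<ctrl.current_width()<.65: raise SystemExit('bad grip')
    place(c,VAN)
ctrl.goto([.45,.25,.30],[180,0,90])
from meas import blobs,H
a=shot('top'); b=shot('side')
s,co=np.sin(VAN[2]),np.cos(VAN[2])
for c in H:
    for q in blobs(a,c,90,H[c]+.006,60):
        if -.35<q[2][1]<0 and .4<q[2][0]<.65:
            d=q[3]-np.array(VAN[:2]); print(c,q[1],'rack xy',np.round([co*d[0]+s*d[1],-s*d[0]+co*d[1]-BAY[c]],4),'size',q[4],'yaw err',q[5]-np.degrees(VAN[2]))
cv2.imwrite('pics/end.png',np.hstack([cv2.resize(a['frame'][120:320,200:460],(400,308)),cv2.resize(b['frame'][130:284,200:400],(400,308))])[:,:,::-1])
```

```text
yellow width 0.5756064597693502 F [-0.8 -0.5  5.7]
F up [ 0.1 -0.2 -2.3] w 0.576106416828992 t 20.7333
place 0.543468587340854 -0.1529907297433969
F down [-0.2  0.3 -2.4]
t 25.6667
red width 0.5650215196134493 F [-2.2 -0.3  5.3]
F up [-0.7 -0.2 -2.3] w 0.5667663343112054 t 30.1833
place 0.526931412659146 -0.2210092702566031
F down [-2.5 -0.   0.1]
t 35.5917
blue width 0.574486650659128 F [-1.9 -0.4  5.9]
F up [-0.2  0.2 -2.7] w 0.5745736395845426 t 40.575
place 0.5103942379774379 -0.2890278107698093
F down [ 0.1 -0.4 -2. ]
t 46.45
red 64 rack xy [-0.0056  0.0282] size [ 8.6 48.9] yaw err 5.6650434138701335
red 327 rack xy [-0.0007 -0.0003] size [34.3 39. ] yaw err -0.33495658612986645
green 279 rack xy [0.0008 0.0001] size [31.3 37.2] yaw err -4.8349565861298665
blue 310 rack xy [-0.0008 -0.0002] size [32.1 38.3] yaw err 0.2650434138701332
yellow 63 rack xy [-0.0066  0.0264] size [ 8.9 50. ] yaw err 5.6650434138701335
yellow 356 rack xy [-0.0005  0.0002] size [34.3 40.4] yaw err 0.5650434138701339
```

View pics/end.png

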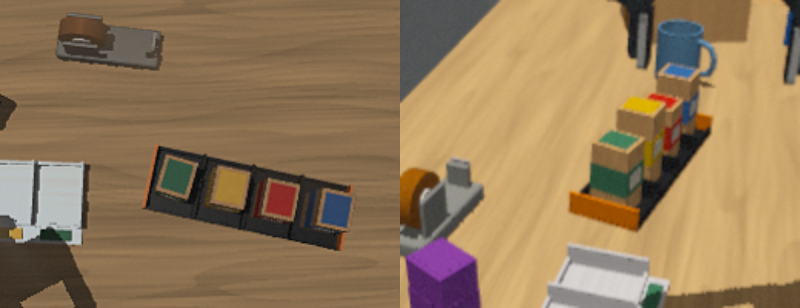

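The order is right and centring is within 1 mm. Green's yaw reads −4.8° off, so I'll check it from close with the wrist camera.

Run:
```python
from act import *
from meas import blobs,H
ctrl.goto([.54,-.24,.30],[180,0,90]); a=shot('wrist','wend')
s,co=np.sin(VAN[2]),np.cos(VAN[2])
for c in H:
    for q in blobs(a,c,90,H[c]+.006,60):
        if -.35<q[2][1]<0 and .4<q[2][0]<.65:
            d=q[3]-np.array(VAN[:2]); print(c,q[1],'rack xy',np.round([co*d[0]+s*d[1],-s*d[0]+co*d[1]-BAY[c]],4),'size',q[4],'yaw err',q[5]-np.degrees(VAN[2]))
cv2.imwrite('pics/wendc.png',cv2.resize(a['frame'][:300,180:460,::-1],None,fx=2,fy=2))
```

```text
red 831 rack xy [ 0.0004 -0.0009] size [33.  39.2] yaw err -0.5349565861298657
yellow 1209 rack xy [ 0.0003 -0.0004] size [34.6 40.8] yaw err -0.33495658612986645
```

View pics/wendc.png

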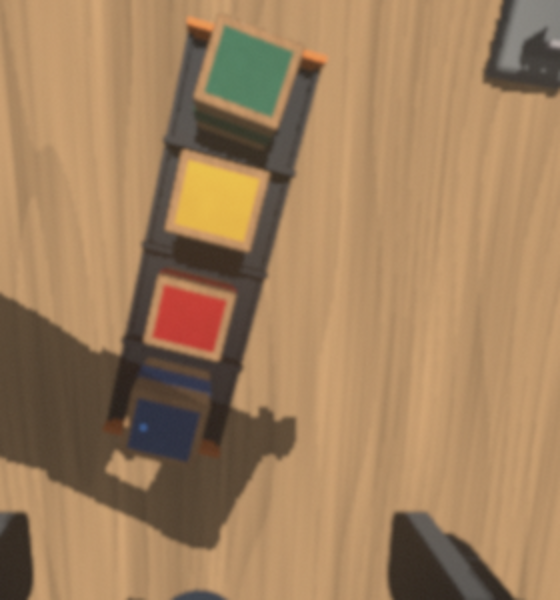

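Green does look turned about 5° against the others. I'll measure its yaw properly, regrip at that yaw and square it.

Run:
```python
from act import *
import pickle
def edge_yaw(r,x0,y0,z,lo=(45,45,25),hi=(100,255,255)):
    hsv=cv2.cvtColor(r['frame'],cv2.COLOR_RGB2HSV); m=cv2.inRange(hsv,lo,hi)
    n,lab,st,ce=cv2.connectedComponentsWithStats(m); u=proj(r,[x0,y0,z])
    i=min((i for i in range(1,n) if st[i,4]>100),key=lambda i:np.hypot(*(ce[i][::-1]-u)))
    P=np.array([at_z(r,p,z)[:2] for p in np.argwhere(lab==i)]); c,s,a=cv2.minAreaRect((P*1000).astype(np.float32))
    return st[i,4],np.round(c,1),np.round(s,1),(a+45)%90-45
ctrl.goto([.54,-.16,.27],[180,0,90]); a=shot('wrist'); print(edge_yaw(a,.56,-.085,.098))
ctrl.goto([.45,.25,.30],[180,0,90]); t=shot('top'); print(edge_yaw(t,.56,-.085,.098))
R=pickle.load(open('R.pkl','rb')); print('at start',edge_yaw(R['top'],.551,.082,.098))
```

```text
(np.int32(1098), array([560. , -85.3]), array([31.9, 37.8]), -18.720840454101562)
(np.int32(305), array([562.5, -83.2]), array([32.1, 38.2]), -18.63292694091797)
at start (np.int32(310), array([553.4,  84.2]), array([32.6, 38.6]), -6.3873138427734375)
```

Both views agree: green stands at −18.7° against −13.7°, because my pick yaw was about 5° off. Regripping it now.

Run:
```python
from act import *
from meas import H
x,y,a=.5605,-.0848,-18.7
ctrl.goto([x,y,ZT],[180,0,90+a]); ctrl.line_to([x,y,ZG]); ctrl.set_gripper(0.0); print(ctrl.current_width())
ctrl.line_to([x,y,ZG+.05]); print('F',np.round(ctrl.current_contact_force(),1))
b=BAY['green']; X,Y=VAN[0]-np.sin(VAN[2])*b,VAN[1]+np.cos(VAN[2])*b; o=[180,0,90+np.degrees(VAN[2])]
ctrl.line_to([X,Y,ZG+.051],o,rate=.01); ctrl.line_to([X,Y,ZG+.001],rate=.04); print('F',np.round(ctrl.current_contact_force(),1))
ctrl.set_gripper(1.0); ctrl.wait(.2); ctrl.line_to([X,Y,ZT])
ctrl.goto([.45,.25,.30],[180,0,90]); ctrl.wait(.3); t=shot('top'); sd=shot('side')
d=ctrl.silhouettes('top','tape_dispenser'); 
hsv=cv2.cvtColor(t['frame'],cv2.COLOR_RGB2HSV)
for c,(lo,hi) in {'green':((45,45,25),(100,255,255)),'blue':((100,90,25),(125,255,255))}.items():
    m=cv2.inRange(hsv,lo,hi); n,lab,st,ce=cv2.connectedComponentsWithStats(m); z=H[c]+.006
    bb=BAY[c]; p=[VAN[0]-np.sin(VAN[2])*bb,VAN[1]+np.cos(VAN[2])*bb,z]; u=proj(t,p)
    i=min((i for i in range(1,n) if st[i,4]>100),key=lambda i:np.hypot(*(ce[i][::-1]-u)))
    P=np.array([at_z(t,q,z)[:2] for q in np.argwhere(lab==i)]); r=cv2.minAreaRect((P*1000).astype(np.float32))
    print(c,np.round(np.array(r[0])-np.array(p[:2])*1000,1),r[1],'yaw err',(r[2]+45)%90-45-np.degrees(VAN[2]))
t0=cv2.imread('pics/top0.png')[:,:,::-1]
print('tape diff',np.abs(t0[125:170,230:310].astype(int)-t['frame'][125:170,230:310]).mean(),'t',ctrl.current_time())
cv2.imwrite('pics/end2.png',np.hstack([cv2.resize(t['frame'][120:320,200:460],(400,308)),cv2.resize(sd['frame'][130:284,200:400],(400,308))])[:,:,::-1])
```

```text
0.5690999744675768
F [-0.4 -0.6 -3.2]
F [-0.2  0.4 -2. ]
green [1.9 1.7] (32.19987869262695, 38.600318908691406) yaw err 0.1151395442412273
blue [1.3 1.7] (32.02299499511719, 38.369720458984375) yaw err -0.6616548893525227
tape diff 1.4325 t 61.35
```

View pics/end2.png

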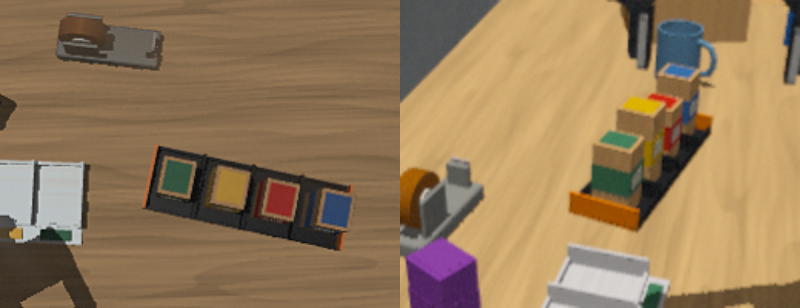

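All four stand upright in reverse order and square to the rack (yaw errors under 1°). The tape dispenser hasn't moved.

```bash
python3 -c "
from cell import ctrl
print(ctrl.hand_in(), ctrl.current_time())"
```

```text
the job is handed in; nothing more can be done
the job is handed in; nothing more can be done
```

I moved the four cartons into the van rack in reverse order and handed the job in at about 61 s of the 128 s allowed. From left to right the van rack now holds green, yellow, red and blue; the pick rack started as blue, red, yellow, green.

- **Mended on the way:** green first stood about 5° out of square because I had misread its starting yaw. I regripped it and set it square.
- **Last checks:** all four stand upright in their bays. Their centres read within about 2 mm of the bay centres, and their yaw is within 1° of the van rack's. The yellow and red readings are from before the green regrip, and the final picture shows no change in them.
- **Bystanders:** the top picture shows no change at the tape dispenser, and the purple look-alike was left alone.
- **Disagreements:** the top and wrist cameras placed the rack about 3 mm apart, so I used the average. A first top-camera fit was dropped because the arm hid part of the rack. The last wrist check did not pick up blue, which was in shadow, so blue was checked from the top camera only. The contact force at release was small, −2.4 to +2.9 N; for yellow, blue and the final green placing it still showed the carton's weight, so they may have dropped about 1 mm to the floor.

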